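# Load the emblem carrier into the rack press and wind the ram down

## Task

Press the glued emblem: bring its loaded carrier to the open front end of the press's rails, nose first, and slide it in fully home against the stop under the ram. Then wind the ram down to its stop with the spokes of the star handle, whose top turns towards the end where the carrier went in, and leave it pressing on the emblem. Keep the emblem in its nest, and leave the jar, the tape and the can where they stand.

Things in the scene. Friction and masses are not known exactly. Their poses are not given: they have to be found in the camera images.
- press: Grey bench rack press, fixed, 345 x 112 mm, 250 mm high. Origin on the table under the ram axis; +x is the way the carrier slides in, +z up, star handle on the -y side, which faces the robot. Bed top at z = 20 mm, x = -205 to +140 mm, y = +-56 mm. Head overhangs the rails: x = -44 to +135 mm, y = +-32 mm, z = 115 to 190 mm. Column behind x = +78 mm.
- press_mouth (a point): Bed top, centre line, where the rails' lips begin (press x = -100 mm, z = 20 mm); axes as press. From here rails run to a stop at press x = +61 mm: channel 67 mm wide, 9.5 mm high, 52 mm clear between the lips, lip tops at z = 35 mm. In front, flared guides 10 mm high reach out to press x = -127 mm, widening to about 84 mm; beyond them the bed is a bare apron.
- press_home (a point): Bed top (z = 20 mm) under the ram axis, on the rails' centre line: the carrier's origin comes to within 2 mm of this point when its nose touches the end stop. Axes as the press.
- carrier: Loose aluminium work carrier, 0.55 kg. Origin under the nest's centre; +x to the nose, +z up. Flange 64 mm wide, 7 mm thick, x = -55 to +60 mm (rounded nose). On it a block 48 mm wide, x = +-53 mm, z = 7 to 24 mm, with a nest for the emblem 6 mm deep in its top: grip across the block's width to carry it (centre of mass some 10 mm behind the origin). 1.5 mm play each side in the rails.
- carrier_knob (a point): Centre of the grip of the carrier's upright knob, 16 mm diameter, z = 7 to 39 mm above the underside, on the tail bar (22 mm wide, 7 mm thick) at carrier x = -128 mm; this point is 27 mm above the underside. For sliding: the carrier is too nose-heavy to lift by it. The head bars a hand that holds the block from following it home: let go on the apron, then push by the knob.
- emblem: Chrome winged emblem, 90 x 36 mm, 9 mm thick with a dome in the middle, 0.06 kg, lying loose in the carrier's nest, lengthwise along it, with about 2 mm play. Origin under its centre, +z up.
- pad: Sprung pressing pad under the ram, two rubber feet 22 x 34 mm, 28 mm either side of the middle. Origin at the centre of the feet's underside. It stands 22 to 32 mm above the emblem at the start and presses on it, with some 10 N, when the ram is down.
- star (a joint): Turn of the star handle, rad: 0 ram up, 3.6 ram at its bottom stop (collar on the head), 10 mm of ram per rad. Grows as the top of the star moves towards the press's -x (seen from the robot: to the left, anticlockwise). Needs about 0.3 to 0.4 Nm; stays where it is left. Starts between 0.05 and 0.9.
- star_hub (a point): Centre of the star handle on its axis (parallel to the press's y), in the plane of the spokes: press x = +35, y = -85, z = 155 mm. Hub 40 mm diameter; five spokes of 8 mm diameter 72 degrees apart with 18 mm balls centred 76 mm from the axis. Their plane is 53 mm out from the head's side face.
- spoke_tip (a point): Centre of the ball of one spoke. When joint star is 0 this spoke points straight up; it turns with the star.
- jar: Small lidded jar with yellow lid, 59 mm diameter, 50 mm high, behind the press; bystander. Origin under its centre.
- tape: Roll of cream masking tape lying flat, 84 mm diameter, 18 mm high; bystander. Origin under its centre.
- can: Small paint can, brown paint at its rim, 64 mm diameter, 61 mm high; bystander. Origin under its centre.

How it is judged (in metres and radians):
On the way, in this order (a step that is already met when the one before it is completed fails the run):
1. the carrier is in the rails, home against the end stop, with the emblem in it and the ram still up (horizontal distance between carrier and press_home below 0.005 m and height (world z) of carrier below 0.0235 m and angle between the x axis of carrier and the x axis of press, either way round below 0.06 rad and distance between emblem and carrier below 0.024 m and value of joint star below 2 rad), for 0.2 s.
2. the ram has been wound down to its stop and the pad presses on the emblem (value of joint star above 3.4 rad and contact force between pad and emblem above 3 N), for 0.2 s.
At the end, for the whole second after the job is handed in: The carrier lies in the rails with its origin within 5 mm of the home point and in line with the press within 0.06 rad, the emblem in its nest; the star handle is past 3.4 rad (of 3.6) and the pad bears on the emblem with more than 3 N; all at rest (all of step 2 and horizontal distance between carrier and press_home below 0.005 m and height (world z) of carrier below 0.0235 m and angle between the x axis of carrier and the x axis of press, either way round below 0.06 rad and distance between emblem and carrier below 0.024 m and linear speed of carrier below 0.01 m/s); the robot touches nothing.
It fails at once if the jar, the tape or the can is pushed more than 4 cm away (distance of any of jar, tape, can from where it was at the start of the episode above 0.04 m).
It fails at once if the emblem falls out of the carrier (distance between emblem and carrier above 0.05 m).
It also fails if it takes over 72 s, if anything falls off the work surface, if the arm or the gripper's body presses on something with over 40 N, if the wrist force passes 120 N, or if a joint passes its speed limit or range.

## Robot

A 6-joint arm with a two-finger parallel gripper is mounted at the origin on a cart in front of the work surface, level with it; the furniture and walls round the work are solid. World frame = base frame: x ahead of the robot, y to its left, z up, the work surface at z = 0. Lengths are in mm, angles in rad, forces in N, time in s.
With the tool pointing down it reaches from about 350 to 950 mm from the base axis. Payload 17.4 kg.
Tool frame: the origin (TCP) lies midway between the tips of the shut fingers; the grasp point (between the pads) lies 19 mm behind it; z points along the fingers, y is the direction in which the jaws open and shut (so a half turn about z gives the same grasp; the last joint's range is limited). The gripper opens to 93 mm and grips with 3 to 60 N. Pads are 15 mm wide; open, the fingers measure 128 mm over their backs; the gripper's body (75 mm by 188 mm) begins 65 mm behind the grasp point.
Start: joints at [1.281, 0.116, 1.442, -0, 1.584, -0.038], TCP at [168.182, 653.718, 218.646] pointing down, gripper open.
Joint ranges: [-2.83, 2.83], [-0.83, 2.19], [0.07, 2.5], [-1.14, 4.28], [0.01, 3], [-2.97, 2.97]. Speed limits (rad/s): [1.89, 1.89, 2.22, 3.14, 3.14, 3.14].

## Interface

Orientations are given as a unit quaternion [w, x, y, z].
In Python, from station import manip gives the robot as it stands. Calls block until the motion is done:
- manip.reach(position, orientation): joint-space move of the TCP to a pose.
- manip.move_linear(position, rotation=None, rate=150, contact_N=None): straight line of the TCP; rotation=None keeps the orientation; rate is the mean speed in mm/s. With contact_N (N) it stops when the force on the tool has changed by that much, and returns True; else False.
- manip.move_joints(angles): joint-space move.
- manip.ungrasp() and manip.clamp(grip_force=None): open the fingers fully, or close them until they stop; grip_force is the grip in N (None keeps the last).
- manip.pause(seconds).
- manip.inverse_kinematics(position, orientation): joint angles nearest the present ones, or None.
- manip.get_obs(): the state.
- manip.read_camera(name): name is "side" or "top"; returns the picture (420x560x3 uint8, red, green, blue); there is no depth.
- manip.camera_model(name): a dict with "fovy" (degrees; the focal length in pixels is half the picture's height over the tangent of half this angle, whatever the lens; pixels are square), "cx", "cy" (the principal point, pixels), "view" (4x4, takes a point from world to camera coordinates). Camera axes: x right, y down, z forward; pixel columns grow to the right and rows downward; lengths in mm; the calibration is good to about 2 mm. A picture is of the moment at which its call begins. camera_model takes no time and is no camera call.
A pose or a line that the arm cannot do raises manip.Unreachable and nothing moves.
- manip.job_done(): hands the job in, once; it reports no verdict.
The state is a dict: "time": time; "joint_positions": joint angles; "qd": joint speeds; "joint_efforts": joint torques, N m; "position": TCP position; "eef_rot": TCP orientation; "contact_force": force on the tool from outside, world axes, zero at the start; "wrist_torque": the same for the moment, N m; "finger_gap": opening from 0.0 (shut) to 1.0 (fully open).
Only numpy, scipy, OpenCV 4.12 (cv2) and the standard library are available. Lean on these libraries where they do the work, as an engineer would, in place of code of your own. Each camera call takes 0.05 s, during which the arm holds its last target. There are 200 camera calls.

## Working session

There is one attempt and no reset: what is moved stays moved. The work goes in short steps, each a Python script; the robot and the scene stay as the last script left them, time stands still between calls to the robot, and variables do not carry over. Pictures are saved under pics/ and viewed, about 8 in all and at most 12, crops included, and the job is handed in when it is done.

```bash
mkdir -p pics; ls; python3 - <<'E'
from station import manip
import cv2
for n in("top","side"):
    cv2.imwrite(f"pics/{n}0.png",cv2.resize(manip.read_camera(n)[:,:,::-1],(800,600),interpolation=cv2.INTER_CUBIC))
    m=manip.camera_model(n);print(n,m)
o=manip.get_obs();print(o['time'],o['position'],o['eef_rot'])
E
```

```text
pics
top {'fovy': 52.59460218444396, 'cx': 277.737420579416, 'cy': 206.93517565753513, 'view': array([[ 2.34051668e-02, -9.99471966e-01,  2.25385571e-02,
         5.77467761e+01],
       [-9.86604766e-01, -2.67327501e-02, -1.60923573e-01,
         6.18106902e+02],
       [ 1.61441118e-01, -1.84702048e-02, -9.86709490e-01,
         1.41233805e+03],
       [ 0.00000000e+00,  0.00000000e+00,  0.00000000e+00,
         1.00000000e+00]])}
side {'fovy': 55.4108725735074, 'cx': 281.9853618445702, 'cy': 209.96848029769546, 'view': array([[-9.95786701e-01,  9.02155571e-02,  1.64316763e-02,
         5.56968027e+02],
       [ 4.00160440e-02,  5.88737504e-01, -8.07333182e-01,
         3.28291622e+01],
       [-8.25079569e-02, -8.03274115e-01, -5.89867047e-01,
         1.30696755e+03],
       [ 0.00000000e+00,  0.00000000e+00,  0.00000000e+00,
         1.00000000e+00]])}
0.1 [168.12390334 653.54421306 217.97391439] [-8.62625262e-05  1.25551133e-01  9.92087015e-01 -5.10085000e-04]
```

View pics/top0.png

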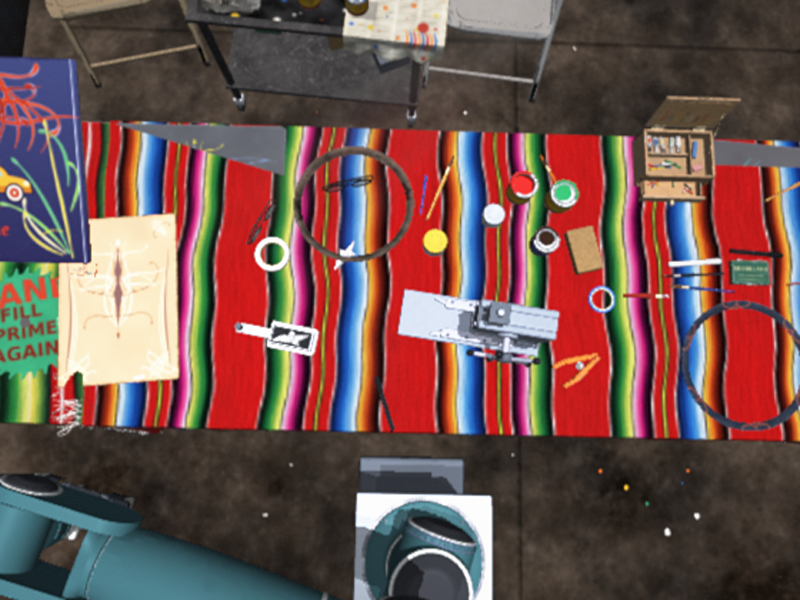

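View pics/side0.png

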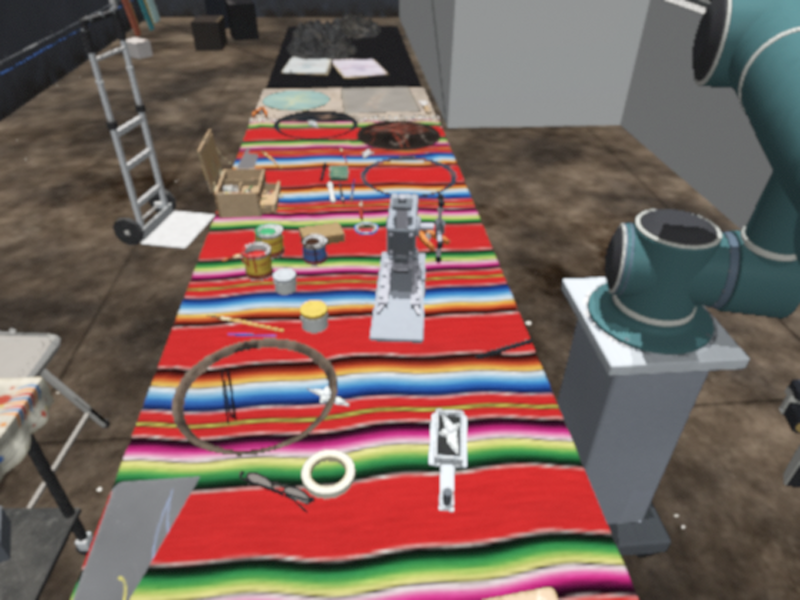

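The top view shows the carrier at (240–318, 322–353), nose to the right (-y), and the press at (398–558, 290–362) with its apron on the left. I'll enlarge both.

```bash
cat > h.py <<'E'
from station import manip
import cv2, numpy as np
from scipy.optimize import least_squares
from scipy.spatial.transform import Rotation as R
f=lambda m:210/np.tan(np.radians(m['fovy']/2))
def proj(n,P):
    m=manip.camera_model(n);V=m['view'];c=np.atleast_2d(P)@V[:3,:3].T+V[:3,3]
    return c[:,:2]/c[:,2:]*f(m)+[m['cx'],m['cy']]
def back(n,uv,z):
    m=manip.camera_model(n);V=m['view'];d=V[:3,:3].T@np.array([(uv[0]-m['cx'])/f(m),(uv[1]-m['cy'])/f(m),1]);o=-V[:3,:3].T@V[:3,3]
    return o+d*(z-o[2])/d[2]
def crop(n,u,v,w,h,s,img=None):
    im=manip.read_camera(n) if img is None else img
    c=cv2.resize(im[v:v+h,u:u+w,::-1],None,fx=s,fy=s,interpolation=cv2.INTER_CUBIC)
    for i in range(0,w,10):
        cv2.line(c,(i*s,0),(i*s,8 if i%50 else 16),(0,255,255),1); 
        if i%20==0: cv2.putText(c,str(u+i),(i*s+1,22),0,.4,(0,255,255),1)
    for i in range(0,h,10):
        cv2.line(c,(0,i*s),(8,i*s),(0,255,255),1)
        if i%20==0: cv2.putText(c,str(v+i),(10,i*s+4),0,.4,(0,255,255),1)
    return c
E
python3 - <<'E'
from h import *
a=crop("top",155,215,80,40,5); b=crop("top",270,195,130,65,6)
c=np.zeros((200+390,780,3),np.uint8);c[:200,:400]=a;c[200:]=b
cv2.imwrite("pics/t1.png",c)
a=crop("side",290,280,50,80,7); b=crop("side",250,130,70,110,5)
c=np.zeros((560,350+350,3),np.uint8);c[:,:350]=a;c[:550,350:]=b
cv2.imwrite("pics/s1.png",c)
E
```

```text
(no output)
```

View pics/t1.png

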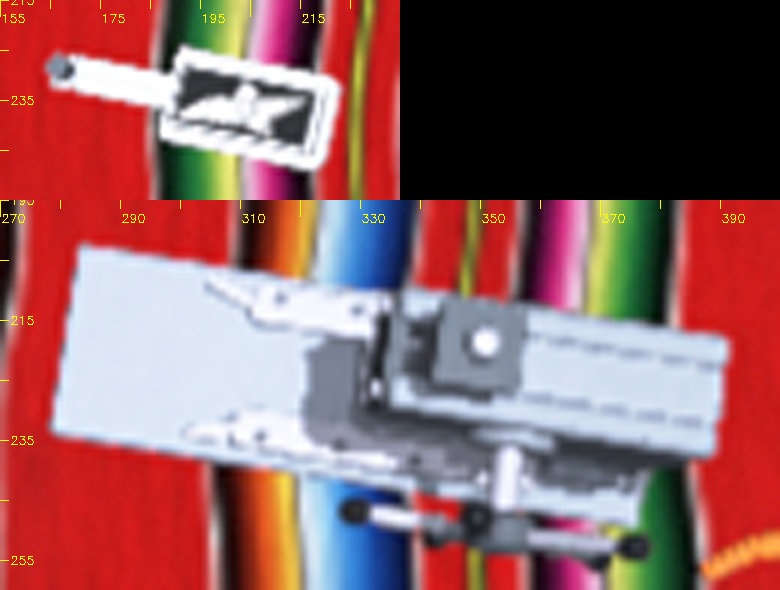

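View pics/s1.png

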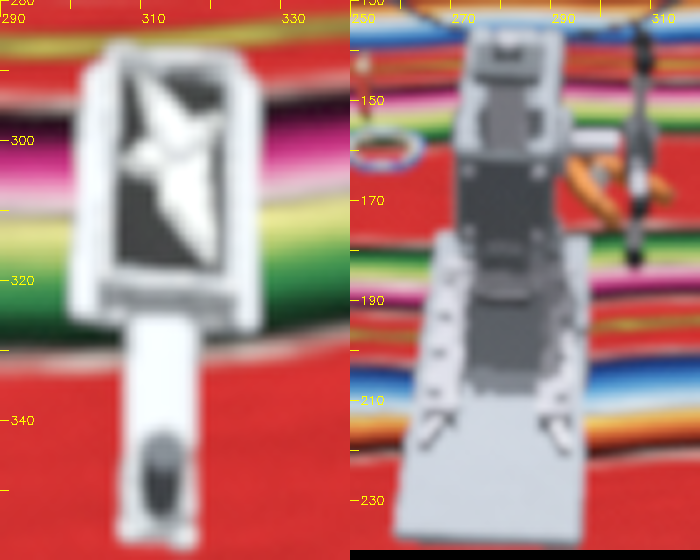

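```bash
cat > fit.py <<'E'
from h import *
def fit(obs,p0):
    def res(p):
        r=[]
        for n,uv,P in obs:
            c,s=np.cos(p[2]),np.sin(p[2]); W=[p[0]+c*P[0]-s*P[1],p[1]+s*P[0]+c*P[1],P[2]]
            r.append(proj(n,W)[0]-uv)
        return np.array(r).ravel()
    q=least_squares(res,p0,loss='soft_l1',x_scale=[1,1,.01]); print(q.x.round(4).tolist());print(res(q.x).reshape(-1,2).round(1).tolist()); return q.x
if __name__=="__main__":
    T=lambda x,y:np.array([270+x/6,195+(y-200)/6])-.5
    S=lambda x,y:np.array([250+(x-350)/5,130+y/5])-.5
    press=[("top",T(80,245),(-205,56,20)),("top",T(52,432),(-205,-56,20)),("top",T(728,340),(135,32,190)),("top",T(715,455),(135,-32,190)),
     ("side",S(395,540),(-205,56,20)),("side",S(583,541),(-205,-56,20))]
    fit(press,[500,0-200,-1.5]); fit(press[:4],[500,-200,-1.5]); fit(press[4:],[500,-200,-1.5])
    T=lambda x,y:np.array([155+x/5,215+y/5])-.5
    S=lambda x,y:np.array([290+x/7,280+y/7])-.5
    car=[("top",T(60,67),(-128,0,39)),("top",T(180,48),(-55,32,7)),("top",T(160,138),(-55,-32,7)),("top",T(329,127),(60,0,7)),
     ("side",S(70,322),(-55,32,7)),("side",S(262,330),(-55,-32,7)),("side",S(163,450),(-128,0,39))]
    fit(car,[500,200,-1.5]); fit(car[:4],[500,200,-1.5]); fit(car[4:],[500,200,-1.5])
    print(back("top",T(0,0)+[0,0],0))
    for n,uv in (("tape",(271,254)),("jar",(435,240))): print(n,back("top",np.array(uv)*.7,20))
E
python3 fit.py
```

```text
[555.7411, -138.5609, -1.697]
[[-0.7, 0.6], [-0.8, 0.8], [-0.0, -0.6], [-0.1, 0.5], [-0.6, -2.1], [-0.7, -0.9]]
[556.7609, -139.7669, -1.7052]
[[-0.2, -0.1], [-0.5, 0.1], [0.4, -0.5], [0.2, 0.6]]
[563.9192, -132.5172, -1.6499]
[[-0.0, -0.0], [0.0, -0.0]]
[511.6588, 329.9696, -1.7444]
[[-1.4, 0.4], [-0.6, 0.4], [-0.8, 0.4], [-0.2, 0.1], [-0.4, -1.3], [-0.9, -0.3], [-0.0, -0.5]]
[512.4638, 327.4405, -1.7528]
[[-0.5, -0.1], [0.2, 0.1], [-0.1, -0.0], [0.5, -0.0]]
[510.67, 331.9869, -1.7489]
[[0.1, -0.7], [-0.4, 0.4], [0.3, 0.2]]
[585.76722915 506.01956414   0.        ]
tape [717.09637148 386.19663071  20.        ]
jar [764.5851419  -19.41675588  20.        ]
```

Press and carrier fits agree to a few mm between the two cameras. Next I'll pick the carrier up and move it to just above the apron.

```bash
cat >> h.py <<'E'
def quat(a,flip=1):
    y=np.array([-np.sin(a),np.cos(a),0])*flip; z=np.array([0,0,-1.]); x=np.cross(y,z)
    q=R.from_matrix(np.c_[x,y,z]).as_quat(); return q[[3,0,1,2]]
def w(pose,P):
    c,s=np.cos(pose[2]),np.sin(pose[2]); return np.array([pose[0]+c*P[0]-s*P[1],pose[1]+s*P[0]+c*P[1],P[2]])
CAR=[511.9,329.5,-1.749]; PR=[556.2,-139.2,-1.701]
def st(t=''):
    o=manip.get_obs(); print(t,round(o['time'],1),np.round(o['position'],1),'F',np.round(o['contact_force'],1),'gap',round(o['finger_gap'],3)); return o
E
python3 - <<'E'
from h import *
for fl in(1,-1):
    for P,po in (((-10,0,120),CAR),((-10,0,10),CAR),((-178,0,90),PR),((-150,0,32),PR),((-128,0,29),PR)):
        j=manip.inverse_kinematics(w(po,P),quat(po[2],fl)); print(fl,None if j is None else np.round(j,2))
E
```

```text
1 [ 0.54  0.03  1.69 -0.    1.42  0.72]
1 [ 0.54  0.12  1.78 -0.    1.23  0.72]
1 [ 0.02 -0.02  1.8  -0.    1.37  0.15]
1 [-0.03  0.02  1.86 -0.    1.27  0.1 ]
1 [-0.07  0.01  1.87 -0.    1.26  0.06]
-1 [ 0.54  0.03  1.69 -0.    1.42 -2.42]
-1 [ 0.54  0.12  1.78 -0.    1.23 -2.42]
-1 None
-1 None
-1 None
```

```bash
python3 - <<'E'
from h import *
q=quat(CAR[2])
manip.reach(w(CAR,(-10,0,110)),q)
print(manip.move_linear(w(CAR,(-10,0,10)),rate=120,contact_N=8)); st('down')
manip.clamp(40); st('grip')
p=np.array(manip.get_obs()['position']); manip.move_linear(p+[0,0,80],rate=120); st('lift')
P=w(PR,(-185,0,100)); manip.reach(P,quat(PR[2])); manip.pause(.2); st('over')
a=crop("top",240,190,130,65,6); b=crop("side",245,150,75,110,5)
cv2.imwrite("pics/t2.png",a);cv2.imwrite("pics/s2.png",b)
c=np.zeros((390+550//2*0,780+0,3),np.uint8)
E
```

```text
False
down 3.0 [514.1 339.6  10.8] F [-0.1  0.9  0.5] gap 0.998
grip 3.8 [513.8 339.3  10. ] F [0.6 0.7 0.3] gap 0.509
lift 4.6 [513.3 339.1  89. ] F [ 0.2 -0.3 -6.6] gap 0.511
over 6.0 [580.2  45.3  99.9] F [ 0.5  0.1 -7.2] gap 0.513
```

View pics/s2.png

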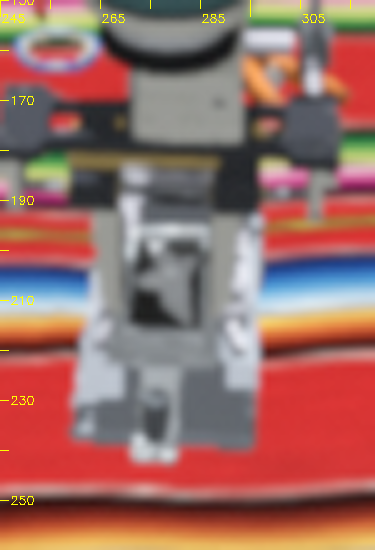

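View pics/t2.png

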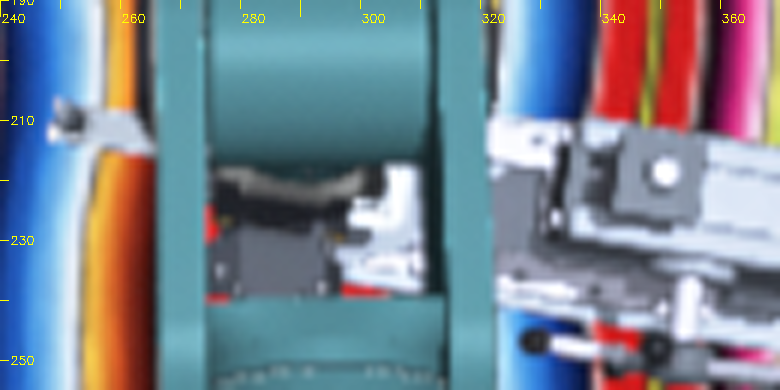

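The carrier is gripped (gap 47.7 mm) and level, with the emblem in its nest and the knob at (250.8, 208.3) in the top view. Next I'll check the pose, lower it in the flare and slide it in a little.

```bash
python3 - <<'E'
from h import *
p=np.array(manip.get_obs()['position'])
print('knob seen',back("top",(250.8,208.3),p[2]+29).round(1),'expected',w([p[0],p[1],PR[2]],(-118,0,0)).round(1))
manip.reach(w(PR,(-180,0,50)),quat(PR[2])); manip.pause(.1)
print(manip.move_linear(w(PR,(-180,0,26)),rate=30,contact_N=5)); st('low')
p=np.array(manip.get_obs()['position']); p[2]+=0.5
d=w([0,0,PR[2]],(1,0,0))
manip.move_linear(p); st('rest')
p=w(PR,(-152,0,p[2])); print(manip.move_linear(p,rate=40,contact_N=12)); st('slid')
cv2.imwrite("pics/s3.png",crop("side",245,150,75,110,5))
E
```

```text
knob seen [596.6 162.1 128.9] expected [595.5 161.9   0. ]
True
low 7.2 [579.4  39.3  29.7] F [0.5 0.3 3.5] gap 0.512
rest 7.4 [579.2  39.2  29.8] F [-1.  -0.7 -5. ] gap 0.512
False
slid 8.2 [576.   11.6  30.3] F [-0.2  0.7 -6.5] gap 0.511
```

```bash
python3 - <<'E'
from h import *
p=np.array(manip.get_obs()['position'])
print(manip.move_linear(p-[0,0,3],rate=15,contact_N=4)); st('low')
manip.ungrasp(); st('open')
p=np.array(manip.get_obs()['position']); manip.move_linear(p+[0,0,70],rate=150)
P=w(PR,(-290,0,110)); manip.reach(P,quat(PR[2])); manip.pause(.1); st('up')
t=crop("top",235,195,100,55,7); s=crop("side",245,150,75,110,5)
cv2.imwrite("pics/t4.png",t);cv2.imwrite("pics/s4.png",s)
c=np.zeros((560,795,3),np.uint8); c[:550,:375]=s; t2=crop("top",235,195,70,55,6); c[:330,375:]=t2[:,:420]
cv2.imwrite("pics/c4.png",c)
E
```

```text
True
low 8.5 [576.   11.7  29.7] F [-2.  -0.8  5.8] gap 0.512
open 9.4 [575.1  11.6  28.2] F [-0.4  0.5  0.4] gap 0.999
up 10.7 [593.6 147.6 109.1] F [-0.  -0.4  0.3] gap 1.005
```

View pics/c4.png

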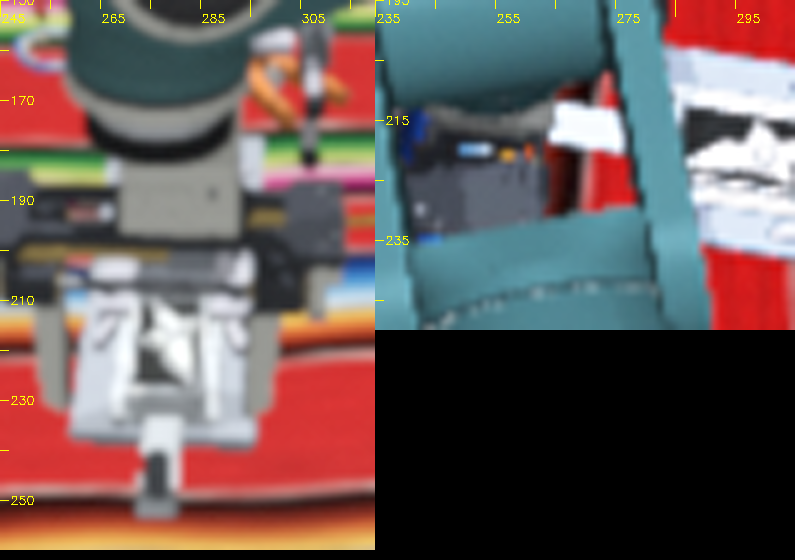

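Carrier's nose sits between the rails and the emblem is in its nest. Now I'll grip the knob and slide it home.

```bash
python3 - <<'E'
from h import *
c=np.array([575.5,11.6,0]); d=w([0,0,PR[2]],(1,0,0)); k=c-118*d; k[2]=29
manip.reach(k+[0,0,60],quat(PR[2])); print(manip.move_linear(k,rate=80,contact_N=6)); st('at knob')
manip.clamp(10); st('knob')
p=np.array(manip.get_obs()['position'])
print(manip.move_linear(p+60*d,rate=50,contact_N=12)); st('60')
manip.ungrasp(); manip.clamp(10)
p=np.array(manip.get_obs()['position'])
print(manip.move_linear(p+60*d,rate=50,contact_N=12)); st('120')
manip.ungrasp(); manip.clamp(10)
p=np.array(manip.get_obs()['position'])
print(manip.move_linear(p+35*d,rate=25,contact_N=15)); o=st('end')
print('press frame knob', (np.array(o['position'])-[*PR[:2],0])@d, 'lat', (np.array(o['position'])-[*PR[:2],0])@w([0,0,PR[2]],(0,1,0)))
E
```

```text
False
at knob 12.0 [591.2 128.6  29.5] F [-0.3 -0.5  0.7] gap 0.998
knob 13.2 [590.9 128.6  29. ] F [ 0.3 -0.1 -0.1] gap 0.167
False
60 14.6 [583.   68.8  29. ] F [-0.2 -3.4  0.3] gap 0.167
False
120 18.4 [575.3   9.4  29. ] F [-0.7 -3.4 -0.2] gap 0.166
False
end 22.4 [570.7 -25.5  29.1] F [-0.1 -3.7  0.7] gap 0.086
press frame knob -114.64621073149904 lat -0.36654136605293575
```

Gap fell to 8 mm: the pads slipped past the knob, which puts it at about -129 in the press frame, consistent with being home. I'll push from behind with shut fingers to confirm.

```bash
python3 - <<'E'
from h import *
d=w([0,0,PR[2]],(1,0,0))
manip.ungrasp(); p=np.array(manip.get_obs()['position'])
manip.move_linear(p+[0,0,50]); manip.move_linear(p+[0,0,50]-55*d)
manip.clamp(10); manip.move_linear(p-55*d+[0,0,2]); manip.pause(.2); st('behind')
print(manip.move_linear(p-10*d+[0,0,2],rate=25,contact_N=14)); o=st('push')
print('tool press x', (np.array(o['position'])-[*PR[:2],0])@d)
p=np.array(o['position']); manip.move_linear(p-20*d); manip.move_linear(p-20*d+[0,0,60])
manip.reach(w(PR,(-300,-40,260)),quat(PR[2]));st()
t=crop("top",270,195,130,65,6); s=crop("side",245,120,75,120,5)
cv2.imwrite("pics/t5.png",t);cv2.imwrite("pics/s5.png",s)
c=np.zeros((600,800,3),np.uint8); c[:600,:375]=s; t=crop("top",290,195,105,65,4); c[:260,375:795]=t
cv2.imwrite("pics/c5.png",c)
E
```

```text
behind 26.9 [578.4  29.5  32.5] F [-0.9 -0.2 -0.9] gap 0.008
True
push 27.9 [574.6   4.2  31.2] F [1.8 5.  3. ] gap 0.008
tool press x -144.6118328943348
 29.7 [555.4 162.8 258. ] F [ 0.3 -0.3 -0. ] gap 0.004
```

View pics/c5.png

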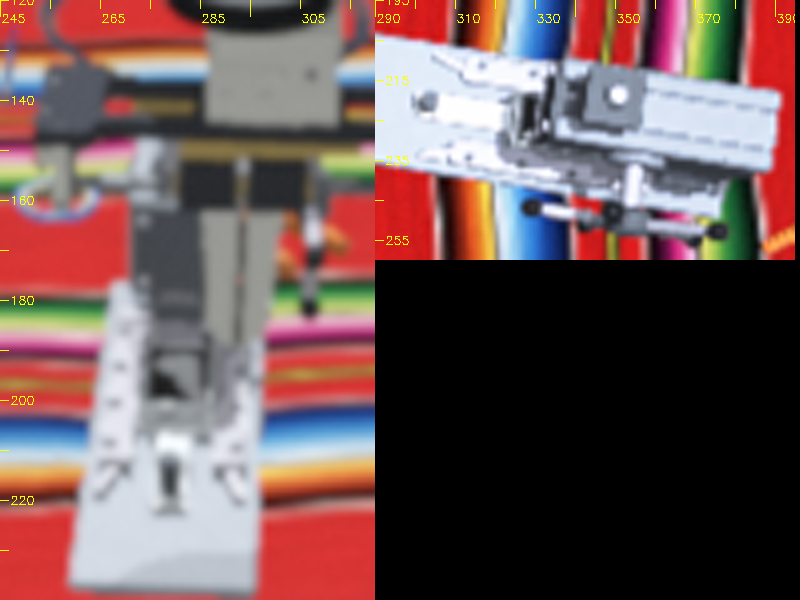

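Carrier is home (knob at about -129, stopped by 14 N against the end stop). Next, the star angle from the balls seen in the top view at (329.2,246.7), (349.2,248), (375.3,252.8), (369.5,255), (342,250.8).

```bash
cat >> h.py <<'E'
def balls(a): return np.array([w(PR,(35-76*np.sin(t),-85,155+76*np.cos(t))) for t in a+np.arange(5)*2*np.pi/5])
def fitstar(ob,n="top"):
    ob=np.array(ob)-.5; best=[]
    for a in np.arange(0,1.257,.02):
        D=np.linalg.norm(proj(n,balls(a))[None]-ob[:,None],axis=2).min(1); best.append((np.abs(D).mean().round(2),round(a,2)))
    return sorted(best)[:4]
E
python3 - <<'E'
from h import *
print(fitstar([(329.2,246.7),(349.2,248),(375.3,252.8),(369.5,255),(342,250.8)]))
print(proj("top",balls(.3)).round(1).tolist())
for P in ((60,-85,260),(60,-85,180),(-25,-85,180),(90,-85,200)):
    j=manip.inverse_kinematics(w(PR,P),quat(PR[2])); print(w(PR,P).round(), None if j is None else np.round(j,2))
E
```

```text
[(np.float64(0.29), np.float64(0.34)), (np.float64(0.45), np.float64(0.36)), (np.float64(0.47), np.float64(0.32)), (np.float64(0.72), np.float64(0.38))]
[[349.7, 247.6], [328.6, 246.5], [340.8, 250.4], [368.1, 254.0], [375.3, 252.6]]
[ 464. -188.  260.] [-0.44 -0.28  1.74 -0.    1.67 -0.3 ]
[ 464. -188.  180.] [-0.44 -0.26  1.86 -0.    1.54 -0.3 ]
[ 475. -103.  180.] [-0.27 -0.29  1.89 -0.    1.55 -0.14]
[ 460. -217.  200.] [-0.49 -0.25  1.82 -0.    1.57 -0.36]
```

Star ≈ 0.34 rad (0.3 px residual), with spokes at 19.5°, 91.5°, 163.5°, -124.5° and -52.5°. I'll push the -52.5° spoke leftwards with the shut finger tips at z = 180.

```bash
python3 - <<'E'
from h import *
q=quat(PR[2])
p=np.array(manip.get_obs()['position']); manip.move_linear([p[0],p[1],290])
manip.reach(w(PR,(119,-85,290)),q); 
print(manip.move_linear(w(PR,(119,-85,180)),rate=120,contact_N=8)); st('in')
print(manip.move_linear(w(PR,(8,-85,180)),rate=60,contact_N=25)); st('pushed')
p=np.array(manip.get_obs()['position']); d=w([0,0,PR[2]],(1,0,0))
manip.move_linear(p+[3*d[0],3*d[1],0]); manip.move_linear(w(PR,(8,-85,290)))
manip.reach(w(PR,(-190,-85,290)),q)
a=crop("top",300,200,90,60,6); s=crop("side",270,110,60,100,6)
c=np.zeros((600,800,3),np.uint8); c[:360,:540]=a; c[:600,540:]=s[:,100:360]
cv2.imwrite("pics/c6.png",c); st()
E
```

```text
False
in 32.8 [ 456.8 -246.3  180.9] F [-0.1  0.2 -0.3] gap 0.007
True
pushed 33.3 [ 457.7 -238.2  181.2] F [-1.9 -7.5  4.3] gap 0.008
 35.6 [496.7  58.8 289.9] F [-0.3  0.5 -0.2] gap 0.007
```

View pics/c6.png

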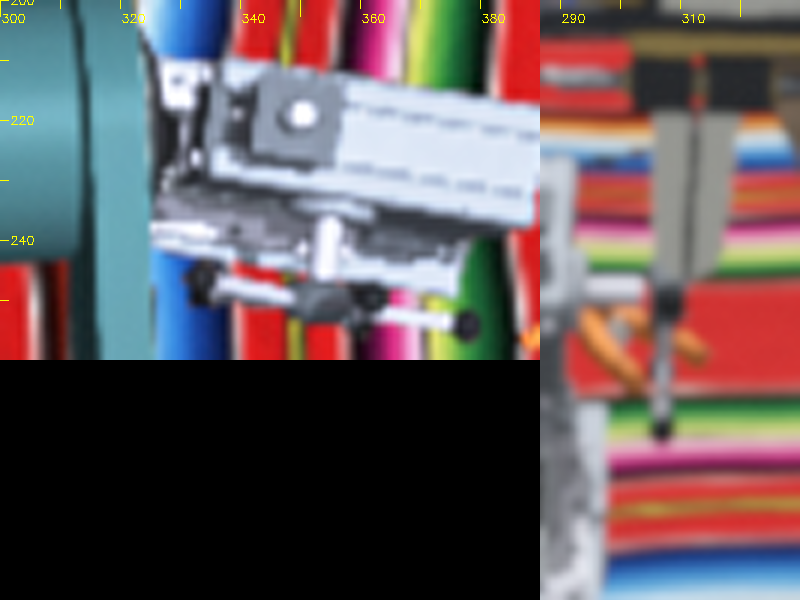

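```bash
python3 - <<'E'
from h import *
ob=[(334.2,247),(362,249.7),(377.2,253.8)]
print(fitstar(ob)); 
for a in(.34,.5,.8,.95,1.1): print(a,proj("top",balls(a)).round(1).tolist())
E
```

```text
[(np.float64(0.53), np.float64(1.08)), (np.float64(0.6), np.float64(1.06)), (np.float64(0.6), np.float64(1.1)), (np.float64(0.71), np.float64(1.04))]
0.34 [[348.7, 247.5], [328.4, 246.6], [341.6, 250.6], [368.8, 254.0], [375.0, 252.4]]
0.5 [[344.7, 247.0], [328.3, 246.9], [345.0, 251.2], [371.5, 254.2], [373.0, 251.8]]
0.8 [[338.0, 246.4], [329.7, 247.7], [351.8, 252.2], [375.1, 254.1], [367.9, 250.6]]
0.95 [[335.2, 246.2], [331.1, 248.2], [355.3, 252.7], [376.3, 254.0], [364.7, 250.0]]
1.1 [[332.8, 246.2], [332.9, 248.7], [358.7, 253.1], [376.9, 253.8], [361.3, 249.4]]
```

Star is now about 1.08 rad: the contact trip stopped the push, and my diagonal retreat then dragged the spoke the right way. The next spoke is at -10°, so I'll push it more slowly and lift straight up.

```bash
python3 - <<'E'
from h import *
q=quat(PR[2]); d=w([0,0,PR[2]],(1,0,0))
def px(): return round(float((np.array(manip.get_obs()['position'])-[*PR[:2],0])@d),1)
manip.reach(w(PR,(77,-85,290)),q)
print(manip.move_linear(w(PR,(77,-85,180)),rate=120,contact_N=10)); st('in')
for x in (50,29,8):
    print(x,manip.move_linear(w(PR,(x,-85,180)),rate=45,contact_N=35),px()); st()
x=px(); manip.move_linear(w(PR,(x+3,-85,180))); manip.move_linear(w(PR,(x+3,-85,290)))
manip.reach(w(PR,(-190,-85,290)),q)
cv2.imwrite("pics/c7.png",crop("top",310,200,90,65,7)); st()
E
```

```text
False
in 37.8 [ 462.2 -204.6  180.9] F [0.  0.  0.3] gap 0.004
50 False 49.7
 38.5 [ 465.4 -177.5  179.8] F [0.5 0.1 0.7] gap 0.005
29 False 29.3
 39.1 [ 467.9 -157.2  179.7] F [-2.  -6.8 -2. ] gap 0.005
8 False 7.9
 39.7 [ 470.9 -136.   180.2] F [-1.9 -3.   3.6] gap 0.007
 41.7 [496.6  59.1 289.7] F [-0.8 -0.6 -0.5] gap 0.006
```

View pics/c7.png

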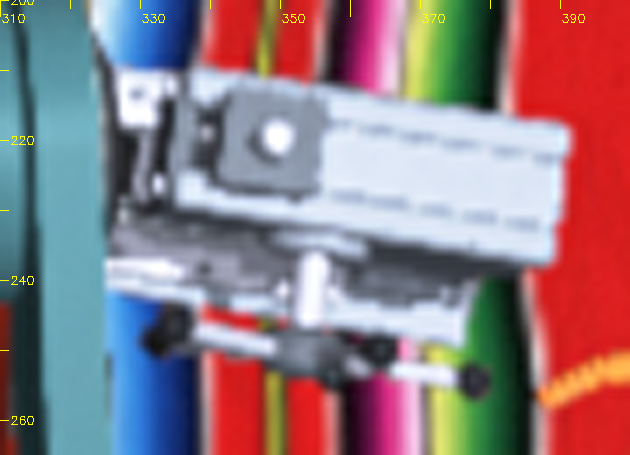

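```bash
python3 - <<'E'
from h import *
print(fitstar([(335,246.4),(332.1,248.6),(364.3,249.7),(377.6,254.4),(357,253.3)]))
q=quat(PR[2]); d=w([0,0,PR[2]],(1,0,0))
def px(): return round(float((np.array(manip.get_obs()['position'])-[*PR[:2],0])@d),1)
manip.reach(w(PR,(80,-85,290)),q)
print(manip.move_linear(w(PR,(80,-85,180)),rate=120,contact_N=10)); st('in')
for x,r,c in ((50,45,35),(29,45,35),(13,45,35),(-8,20,22)):
    print(x,manip.move_linear(w(PR,(x,-85,180)),rate=r,contact_N=c),px()); st()
x=px(); manip.move_linear(w(PR,(x+3,-85,180))); manip.move_linear(w(PR,(x+3,-85,290)))
manip.reach(w(PR,(-190,-85,290)),q)
a=crop("top",310,200,90,65,5); s=crop("side",240,110,70,120,5)
c=np.zeros((600,800,3),np.uint8); c[:325,:450]=a; c[:600,450:]=s
cv2.imwrite("pics/c8.png",c); st()
E
```

```text
[(np.float64(0.38), np.float64(1.0)), (np.float64(0.5), np.float64(0.98)), (np.float64(0.54), np.float64(1.02)), (np.float64(0.76), np.float64(0.96))]
False
in 43.9 [ 461.8 -207.6  180.8] F [0.5 0.2 0.8] gap 0.006
50 False 49.7
 44.7 [ 465.4 -177.5  179.7] F [ 0.  -0.3 -0.9] gap 0.006
29 False 29.3
 45.3 [ 467.9 -157.2  179.7] F [-2.3 -7.2 -0.7] gap 0.003
13 False 13.2
 45.8 [ 470.2 -141.3  180.4] F [-0.5 -5.6  3.6] gap 0.002
-8 True -3.5
 46.7 [ 472.7 -124.7  181.8] F [-2.6 -6.4  7.4] gap 0.003
 48.7 [496.6  58.9 289.8] F [-0.4 -0.4 -0.2] gap 0.003
```

View pics/c8.png

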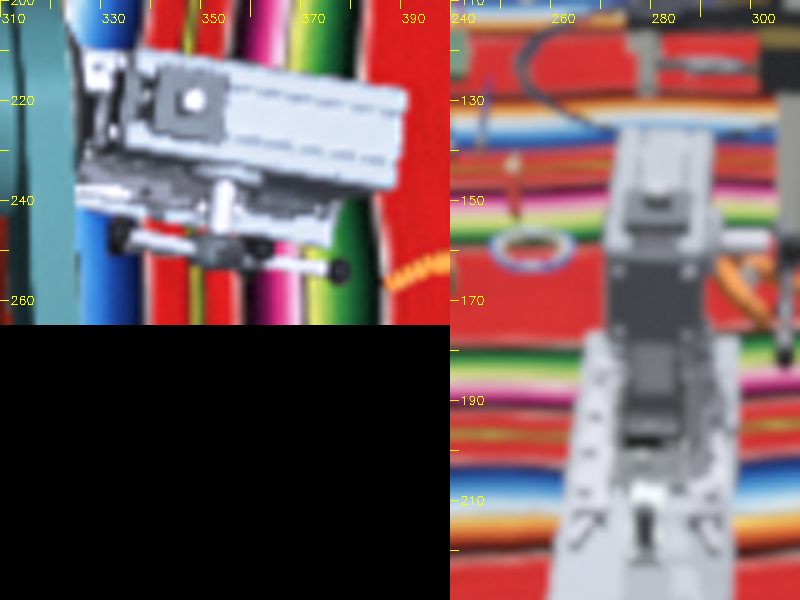

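```bash
python3 - <<'E'
from h import *
r=fitstar([(333.6,247.6),(362.4,249.6),(378,254.2)]);print(r)
a=r[0][1]+2*2*np.pi/5; print(a)
if a>3.42: manip.pause(.5); manip.job_done(); print('done')
E
```

```text
[(np.float64(0.66), np.float64(1.08)), (np.float64(0.74), np.float64(1.06)), (np.float64(0.77), np.float64(1.1)), (np.float64(0.93), np.float64(1.04))]
3.5932741228718346
the job is handed in; nothing more can be done
done
```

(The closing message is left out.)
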